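# Square a loaf on the slicing board with the ratchet feed

## Task

Wind the black knob clockwise, click by click, until the ratchet by itself (hands off the knob) keeps the loaf pressed against the end stop, with a push of at least 6 N and never more than 20 N, so that the loaf sits square but is not crushed. Then draw the pawl release fully out, turn the knob back until the pusher plate stands about 10 mm clear of the loaf, and push the release fully home again. Work only with the knob and the release post, never force the knob back against the pawl, and do not touch the loaf or the pusher or disturb the other things on the bench.

Things in the scene. Friction and masses are not known exactly. Their poses are not given: they have to be found in the camera images.
- slicer: Loaf feed on a wooden board, fixed to the bench. Origin on the bench, z up; all offsets are in its frame. Board 250 mm (x) by 330 mm (y), 12 mm thick. The loaf lies along y at x +70 mm between low steel guides, the pusher plate at its +y end, the end stop at its -y end. Winding knob at x -75, y +30 mm; release post at x -75, y -76 mm (pawl home).
- loaf: Tin loaf, loose, 80 mm wide (x), 150 mm long (y), 85 mm high, 0.28 to 0.42 kg. Origin: middle of its underside, axes as the board's. Slides along the guides, rubbing 1 to 3 N. The end stop, an aluminium block 80 mm wide and 75 mm high, was clamped somewhere before: its face lies at y between -83 and -57 mm on the board, not measured, to be found by feel.
- plate_face (a point): Middle of the face of the pusher plate (aluminium, 78 mm wide, 8 mm thick, top 72 mm above the bench), looking to the board's -y, at the loaf. The plate rides on a spring buffer on the carriage: 1.5 N per mm pushed back, 20 mm at most. At the start it stands at y +105 mm, 4 to 10 mm from the loaf.
- knob_grip (a point): Grip point of the winding knob on its vertical axis, 86 mm above the bench: a black bar 56 mm long, 16 mm thick, 36 mm high (66 to 102 mm above the bench) on a toothed steel wheel of 42 mm radius, top 58 mm above the bench. The frame turns with the knob: the bar lies along its x axis.
- knob (a joint): Turn of the winding knob, rad: 0 at the start (bar along the board's x, pusher fully back) to 2.8, clockwise from above. Drives the carriage to -y, 19.1 mm per rad. 18 teeth: catches at 0, 0.349, 0.698.. (6.7 mm or, against the stop, 10 N apart); the pawl drops in 0.02 rad past each. Let go between catches under load, the knob runs back to the last one.
- release (a joint): Slide of the pawl release, m: 0 = pawl on the wheel, 0.016 = fully drawn, along the board's -y, away from the wheel. The pawl is clear of the teeth beyond 0.008. It stays where it is left (friction 6 N). Once drawn, a loaded knob springs back by itself until the push is nearly gone; without load the knob stays where it is left.
- release_post (a point): Upright round steel post on the release slide, 16 mm in diameter, 58 to 92 mm above the bench; this point is on its axis, 76 mm above the bench. Pushed or drawn along the board's y. The slide block under it is 24 mm wide, its top 58 mm above the bench.
- pawl: Sprung steel pawl in the release slide, a bar 8 mm wide reaching to the teeth at the wheel's -y side. Origin at its nose, 46 mm above the bench. It blocks the knob anticlockwise. Not handled. Felt at the knob: 0.019 N m per newton of push on the loaf, plus friction of about 0.03 N m, plus up to 0.06 N m while the pawl climbs a tooth.
- carriage: Grey carriage block behind the pusher plate, with its rack, driven by the knob. Origin at the slicer's origin when the knob is at 0. Not to be touched by the robot.
- bun: Bystander: round bun, 84 mm across, 52 mm high; origin at its underside.
- loaf_tin: Bystander: empty dark steel loaf tin, 100 by 170 mm, 75 mm high; origin at its underside.
- flour_bowl: Bystander: white bowl, 120 mm across, 60 mm high; origin at its underside.

How it is judged:
By the outcome, as a careful person would: the job done as asked, in the order asked, and still so for the second after the job is handed in, with the robot touching nothing.
It also fails if it takes over 72 s, if anything falls off the work surface, if the arm or the gripper's body presses on something with over 40 N, if the wrist force passes 120 N, or if a joint passes its speed limit or range.

## Robot

A 7-joint arm with a two-finger parallel gripper is mounted at the origin on the work surface. World frame = base frame: x ahead of the robot, y to its left, z up, the work surface at z = 0. Lengths are in m, angles in rad, forces in N, time in s.
With the tool pointing down it reaches from about 0.425 to 0.95 m from the base axis. Payload 16.7 kg.
Tool frame: the origin (TCP) lies midway between the tips of the shut fingers; the grasp point (between the pads) lies 19 mm behind it; z points along the fingers, y is the direction in which the jaws open and shut (so a half turn about z gives the same grasp; the last joint's range is limited). The gripper opens to 94 mm and grips with 3 to 60 N. Pads are 16 mm wide; open, the fingers measure 119 mm over their backs; the gripper's body (75 mm by 177 mm) begins 78 mm behind the grasp point.
Start: joints at [-1.486, 0.426, 0.074, 1.606, -0.034, 1.111, -0.067], TCP at [0.157, 0.656, 0.183] pointing down, gripper open.
Joint ranges: [-2.85, 2.85], [-0.5, 2.14], [-1.23, 1.37], [0.21, 2.46], [-1.02, 4.16], [0.16, 2.05], [-2.73, 2.73]. Speed limits (rad/s): [1.89, 1.89, 2.39, 2.39, 3.01, 3.01, 3.01].

## Interface

Orientations are given as a rotation vector (axis times angle).
In Python, from cell import ctrl, imaging gives the robot as it stands.
- The arm moves only by the tool servo_tool, never from a script. Its argument "motion" is a list of rows, each a list of 3 entries, a list of its own where there are three numbers: the shift along the tool's x, y, z in mm, then the turn, a rotation vector about the tool's x, y, z in degrees, then the closure, from 0 (fully open) to 1 (shut). In form: [[[x, y, z], [rx, ry, rz], claw], ...]. A call has 1 to 5 rows; each row is the pose to reach, as a shift and turn from the pose measured when the call began, along the tool's axes at that moment; what a row does not reach only later rows make up. A row lasts 1/12 s, in which the tool goes at most 41.7 mm and 7.16 degrees, less where a joint would pass 70% of its speed; a pose out of reach is approached as far as the arm can. A call with a gripper value outside its range is refused whole. The fingers move at their own pace and stop on an object; the grip force is fixed at half the most. Time passes only in rows, so rows that repeat a pose let the fingers close. It gives the time, the measured TCP pose, the force and the opening at its end, in the units of the state.
- ctrl.sense(): the state, without advancing time (a new reading comes with each control period).
- imaging.snapshot(name): name is "side" or "top"; returns (picture, depth): 400x640x3 uint8, red, green, blue; 400x640 float32, m along the optical axis (not along the pixel's ray), 0 where there is no reading.
- imaging.calibration(name): a dict with "intrinsics" (3x3 intrinsics, pixels), "origin" and "attitude" of the camera in the world. Camera axes: x right, y up, looking along -z (the intrinsics and any distortion apply to the point x, -y, -z); pixel columns grow to the right and rows downward; lengths in m; the calibration is good to about 2 mm. A picture is of the moment at which its call begins. calibration takes no time and is no camera call.
- ctrl.hand_in(): hands the job in, once; it reports no verdict.
The state is a dict: "t": time; "joint_pos": joint angles; "dq": joint speeds; "joint_efforts": joint torques, N m; "tool_pos": TCP position; "ee_rot": TCP orientation; "force": force on the tool from outside, world axes, zero at the start; "wrist_torque": the same for the moment, N m; "gripper_width": finger opening in m.
Only numpy, scipy, OpenCV 4.12 (cv2) and the standard library are available. Lean on these libraries where they do the work, as an engineer would, in place of code of your own. Each camera call takes 0.05 s, during which the arm holds its last target. There are 200 camera calls.

## Working session

There is one attempt and no reset: what is moved stays moved. The work goes in short steps, Python scripts to look and compute and a tool call to move; the robot and the scene stay as the last step left them, time stands still between calls to the robot, and variables do not carry over. Pictures are saved under pics/ and viewed, about 8 in all and at most 12, crops included, and the job is handed in when it is done.

Besides the shell and the picture viewer there is one more tool, called after "Call:" by a JSON object that holds its "method" and its "body". servo_tool: Moves the arm, as the interface text tells. Its arguments: {"type":"object","properties":{"motion":{"type":"array","items":{"type":"array"}}},"required":["motion"]}

```bash
mkdir -p pics
python3 - <<'E'
from cell import ctrl, imaging
import cv2,numpy as np
s=ctrl.sense();print(s)
for n in("top","side"):
    p,d=imaging.snapshot(n);cv2.imwrite(f"pics/{n}0.png",p[:,:,::-1]);np.savez(f"pics/{n}0.npz",p=p,d=d)
    print(n,imaging.calibration(n))
E
```

```text
{'t': 0.0, 'joint_pos': array([-1.48550598,  0.42675919,  0.07383709,  1.60662321, -0.03410325,
        1.11080076, -0.06709863]), 'dq': array([ 3.85405942e-04, -4.80254533e-04,  5.10633356e-05,  1.23843808e-03,
       -3.82706985e-04,  2.47408413e-04, -2.00547843e-03]), 'joint_efforts': array([-1.05971409e-03, -9.35806561e+01,  3.66581574e+00, -4.54208994e+01,
       -4.89294471e-02,  2.01083254e-02,  1.36687545e-04]), 'tool_pos': array([0.15694338, 0.65600483, 0.18264994]), 'ee_rot': array([-3.67984362e-01, -3.11990138e+00,  2.08895509e-03]), 'force': array([ 0.69417723, -0.09163185,  0.52760833]), 'wrist_torque': array([ 0.02410062, -0.04660395, -0.03737524]), 'gripper_width': 0.09399486123891815}
top {'intrinsics': array([[470.17555809,   0.        , 320.24859352],
       [  0.        , 470.17555809, 197.44218298],
       [  0.        ,   0.        ,   1.        ]]), 'origin': array([0.3840688 , 0.0605741 , 1.19003653]), 'attitude': array([ 0.17757886, -0.1664479 , -1.548226  ])}
side {'intrinsics': array([[401.94220482,   0.        , 326.56344448],
       [  0.        , 401.94220482, 201.8656053 ],
       [  0.        ,   0.        ,   1.        ]]), 'origin': array([ 0.23843543, -0.50794763,  0.71275845]), 'attitude': array([ 0.82704917, -0.2574347 , -0.57176483])}
```

View pics/top0.png

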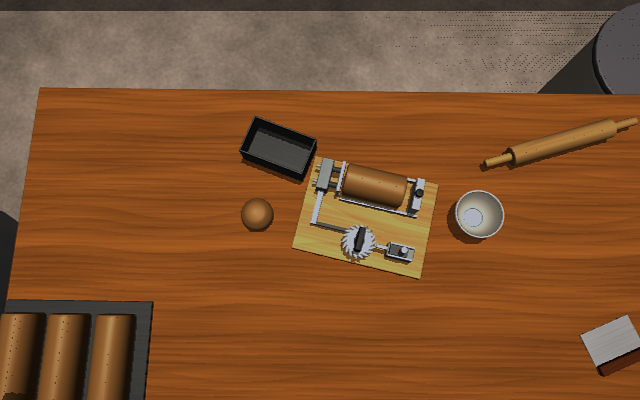

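View pics/side0.png

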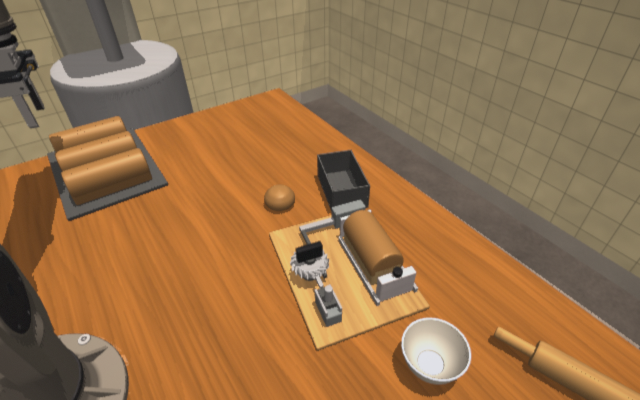

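Top view: board corners at about (317,156), (438,184), (421,278) and (293,247), with the knob at (358,240) and the post at (405,250). Side view: knob at (309,252), post at (328,292).

```bash
cat > h.py <<'E'
import numpy as np,cv2
from scipy.spatial.transform import Rotation as R
from cell import ctrl,imaging
def cloud(n,d):
    c=imaging.calibration(n);K=c["intrinsics"];v,u=np.mgrid[:400,:640]
    P=np.dstack([(u-K[0,2])/K[0,0]*d,-(v-K[1,2])/K[1,1]*d,-d])
    return P@R.from_rotvec(c["attitude"]).as_matrix().T+c["origin"]
def rays(n,uv):
    c=imaging.calibration(n);K=c["intrinsics"];uv=np.atleast_2d(uv).astype(float)
    r=np.c_[(uv[:,0]-K[0,2])/K[0,0],-(uv[:,1]-K[1,2])/K[1,1],-np.ones(len(uv))]
    return c["origin"],r@R.from_rotvec(c["attitude"]).as_matrix().T
def onplane(n,uv,z):
    o,r=rays(n,uv);return o+r*((z-o[2])/r[:,2])[:,None]
E
python3 - <<'E'
from h import *
for n in("top","side"):
    f=np.load(f"pics/{n}0.npz");p,d=f["p"],f["d"];C=cloud(n,d)
    hsv=cv2.cvtColor(p,cv2.COLOR_RGB2HSV);z=C[...,2]
    print(n,"bench z",np.median(z[200:230,100:200]) if n=="top" else np.median(z[330:350,180:230]))
    # board: region growing on yellow
    m=cv2.inRange(hsv,(15,60,90),(30,255,255))
    roi=np.zeros_like(m); 
    if n=="top": roi[150:285,285:445]=1
    else: roi[200:360,260:435]=1
    m=m*roi; m=cv2.morphologyEx(m,cv2.MORPH_OPEN,np.ones((3,3)))
    k=(m>0)&(abs(z-.012)<.008)&(d>0); print("board px",k.sum(),"z",np.median(z[k]))
    pts=onplane(n,np.argwhere(k)[:,::-1],.012)[:,:2].astype(np.float32)
    r=cv2.minAreaRect(pts);print("rect",r)
    # knob: dark high points near
    kk=(hsv[...,2]<60)&(z>.07)&(z<.12)&(roi>0)
    nn,lab,st,ce=cv2.connectedComponentsWithStats(kk.astype(np.uint8))
    for i in range(1,nn):
        if st[i,4]>15:
            q=C[lab==i];print("dark",st[i],ce[i],np.median(q,0),q[:,2].max())
            print("   rect top",cv2.minAreaRect(q[q[:,2]>.095][:,:2].astype(np.float32)) if (q[:,2]>.095).sum()>4 else "")
    np.set_printoptions(precision=3,suppress=True)
    if n=="top":
        print((z[240:262,385:418]*1000).astype(int)); im=p[225:275,330:430]
    else:
        print((z[280:300,318:340]*1000).astype(int)); im=p[235:335,280:350]
    cv2.imwrite(f"pics/{n}c.png",cv2.resize(im[:,:,::-1],None,fx=5,fy=5,interpolation=cv2.INTER_CUBIC))
a,b=cv2.imread("pics/topc.png"),cv2.imread("pics/sidec.png")
cv2.imwrite("pics/c.png",np.hstack([cv2.copyMakeBorder(a,0,250,0,0,cv2.BORDER_CONSTANT),b])[:, :])
print(a.shape,b.shape)
E
```

```text
top bench z 0.00012300241254048494
board px 6851 z 0.011920325929130948
rect ((0.6025482416152954, -0.04521945118904114), (0.32846295833587646, 0.24856577813625336), 77.14278411865234)
dark [414 189   9   9  49] [418.71428571 192.73469388] [ 0.64586088 -0.16670751  0.08809267] 0.09358914186368184
   rect top 
dark [354 227  12  25 147] [359.41496599 238.85034014] [ 0.53139866 -0.02351354  0.10068184] 0.10785536235173221
   rect top ((0.5302833318710327, -0.023953432217240334), (0.015842683613300323, 0.05497686564922333), 76.90461730957031)
[[  12   13   12   13   15    3   14   11   13   10   14   11   12    8
     8   13   16   12   18   15   14    8    6    9   10   14   10   17
    11   10   12    8   15]
 [  12    7   14    9    9   16    9    7   11   13    7   14   17   10
    12    9   12   14    9   14    9    8   11   10   11   13   12   12
    11    8   10   15    8]
 [  11   10   11   11   16   57   54   57   55   11   13    7   11   13
    12   15    5   10   12    8   10   10   14   12   16   10    9   10
     7    6   12   10   13]
 [  13   13   10   41   40   55   53  
[... 4917 characters left out ...]
2
   11  12  12  12]
 [ 57  56  58  58  59  59  76  82  83  86  86  87  84  82  77  57  57  12
   11  13  11  11]
 [ 57  54  57  58  58  59  70  78  80  82  82  80  83  78  74  58  57  56
   11  12  11  11]
 [ 57  59  59  55  57  58 712  73  75  79  79  78  77  76  71  54  57  57
   13  13  10  13]
 [ 58  57  55  58  58  57  67  71  75  76  76  76  74  71  71  57  57  57
   59  12  11 712]
 [ 57  55  57  57  55  61  61  69  71  72  72  72  72  69  65  59  54  55
   58  12  13  12]
 [ 54  54  57  55  57  57  56  65  68  67  69  69  69  66  59  57  59  55
   58  55  12  11]
 [ 51  57  57  56  56  58  56  61  64  66  66  66  64  61  56  57  58  53
   55  57  11  11]]
(250, 500, 3) (500, 350, 3)
```

```bash
cat >> h.py <<'E'
th=np.radians(-12.86); bx=np.array([np.cos(th),np.sin(th)]); by=np.array([-np.sin(th),np.cos(th)])
def goto(xyz,jaw_deg=None,s=None):
    """tool-frame shift mm and turn deg to reach xyz, tool down, jaws along world azimuth jaw_deg (mod 180)"""
    s=s or ctrl.sense(); T=R.from_rotvec(s["ee_rot"])
    sh=T.inv().apply(np.array(xyz)-s["tool_pos"])*1000
    out=[]
    if jaw_deg is not None:
        for a in (jaw_deg,jaw_deg+180):
            y=np.array([np.cos(np.radians(a)),np.sin(np.radians(a)),0]);z=np.array([0,0,-1.]);x=np.cross(y,z)
            out.append(np.degrees((T.inv()*R.from_matrix(np.c_[x,y,z])).as_rotvec()).round(1))
    y=T.as_matrix()[:,1];print("shift",sh.round(1),"turn",*out,"| jaw az now %.1f"%np.degrees(np.arctan2(y[1],y[0])),"j7 %.2f"%s["joint_pos"][6])
E
python3 - <<'E'
from h import *
np.set_printoptions(precision=4,suppress=True)
for n,sl in(("top",(slice(244,258),slice(398,411))),("side",(slice(283,296),slice(322,336)))):
    f=np.load(f"pics/{n}0.npz");C=cloud(n,f["d"]);d=f["d"]
    q=C[sl].reshape(-1,3);q=q[(q[:,2]>.0885)&(q[:,2]<.096)];print("post top",q.mean(0),len(q))
    o=C.reshape(-1,3);o=o[(d.ravel()>0)]
    kn=np.array([.53,-.0245]);
    rel=o[:,:2]-(kn+.075*bx-.03*by); X=rel@bx;Y=rel@by;Z=o[:,2]
    for nm,x0,x1,z0,z1 in(("stopTop",.035,.105,.068,.079),("loaf",.05,.09,.081,.09),("plate/car",.035,.105,.06,.079)):
        m=(X>x0)&(X<x1)&(Z>z0)&(Z<z1)&(abs(Y)<.2);h,e=np.histogram(Y[m],np.arange(-.15,.2,.005));print(nm,[(round(1000*a),int(b)) for a,b in zip(e,h) if b])
goto((.40,.42,.2)); goto((.53,-.0245,.16),77.1)
E
```

```text
post top [ 0.5066 -0.127   0.0919] 34
stopTop [(-95, 31), (-90, 39), (-85, 40), (-80, 43), (-75, 21), (-50, 6), (-45, 5), (-40, 3), (-35, 4), (-30, 3), (-25, 2), (-20, 3), (-15, 2), (-10, 2), (-5, 5), (0, 6), (5, 4), (10, 6), (15, 2), (20, 7), (25, 3), (30, 4), (35, 4), (40, 3), (45, 2), (50, 2), (55, 5), (60, 4), (65, 4), (70, 4), (75, 4), (80, 5), (85, 6), (90, 5), (95, 4), (105, 48), (110, 38), (155, 1)]
loaf [(-95, 3), (-90, 11), (-85, 17), (-80, 13), (-75, 2), (-55, 3), (-50, 2), (-40, 2), (-35, 1), (-25, 1), (-20, 1), (-15, 2), (-10, 1), (-5, 3), (5, 1), (15, 2), (20, 1), (25, 2), (30, 2), (35, 1), (40, 2), (45, 1), (55, 1), (60, 2), (65, 1), (70, 2), (80, 1), (85, 2), (90, 1), (95, 9)]
plate/car [(-95, 31), (-90, 39), (-85, 40), (-80, 43), (-75, 32), (-50, 6), (-45, 5), (-40, 3), (-35, 4), (-30, 3), (-25, 2), (-20, 3), (-15, 2), (-10, 2), (-5, 5), (0, 6), (5, 4), (10, 6), (15, 2), (20, 7), (25, 3), (30, 4), (35, 4), (40, 3), (45, 2), (50, 2), (55, 5), (60, 4), (65, 4), (70, 4), (75, 4), (80, 5), (85, 6), (90, 5), (95, 7), (105, 54), (110, 38), (135, 49), (140, 47), (145, 51), 
[... 443 characters left out ...]
[(-95, 21), (-90, 22), (-85, 15), (-80, 13), (-55, 14), (-50, 45), (-15, 1), (-5, 1), (20, 1)]
plate/car [(-100, 2), (-95, 177), (-90, 55), (-85, 53), (-80, 41), (-75, 1), (-55, 77), (-50, 100), (-45, 2), (-40, 2), (-30, 1), (-25, 1), (-20, 3), (-15, 1), (-10, 2), (-5, 4), (0, 1), (5, 3), (10, 2), (25, 2), (30, 2), (40, 3), (45, 1), (50, 3), (55, 1), (60, 1), (65, 2), (70, 1), (75, 1), (80, 1), (85, 2), (90, 1), (95, 1), (100, 1), (105, 11), (110, 9), (130, 7), (135, 48), (140, 35), (145, 44), (150, 39), (155, 43), (160, 28), (165, 3)]
shift [-291.3 -173.1  -17. ] turn | jaw az now 76.5 j7 -0.07
shift [-521.2 -575.1   23.4] turn [-0.1  0.  -0.6] [  0.    0.1 179.4] | jaw az now 76.5 j7 -0.07
```

Call:
{"method": "servo_tool", "body": {"motion": [[[-41, -22, -2], [0, 0, 0], 0], [[-80, -43, -5], [0, 0, 0], 0], [[-118, -64, -8], [0, 0, 0], 0], [[-155, -85, -10], [0, 0, 0], 0], [[-190, -105, -13], [0, 0, 0], 0]]}}

```text
t: 0.52
tool_pos: [0.3116, 0.5143, 0.195]
ee_rot: [-0.368, -3.12, 0.003]
force: [0.8, 1.2, 0.3]
gripper_width: 0.0939
```

Call:
{"method": "servo_tool", "body": {"motion": [[[-35, -20, 0], [0, 0, 0], 0], [[-70, -42, 0], [0, 0, 0], 0], [[-100, -67, 0], [0, 0, 0], 0], [[-125, -97, 0], [0, 0, 0], 0], [[-150, -129, 0], [0, 0, 0], 0]]}}

```text
t: 0.93
tool_pos: [0.4282, 0.3523, 0.1949]
ee_rot: [-0.368, -3.12, 0.003]
force: [0.4, 0.3, 0.7]
gripper_width: 0.0943
```

```bash
python3 -c "
from h import *
goto((.53,-.0245,.16),77.1);s=ctrl.sense();print(s['tool_pos'],s['joint_pos'].round(2))"
```

```text
shift [-186.6 -342.7   35.6] turn [-0.1 -0.  -0.6] [ -0.    0.2 179.4] | jaw az now 76.5 j7 0.59
[0.4282405  0.35227636 0.19491223] [-1.    0.22  0.23  1.87 -0.06  1.05  0.59]
```

Call:
{"method": "servo_tool", "body": {"motion": [[[-20, -36, 0], [0, 0, 0], 0], [[-40, -72, 0], [0, 0, 0], 0], [[-60, -108, 0], [0, 0, 0], 0], [[-80, -145, 0], [0, 0, -0.6], 0], [[-100, -182, 0], [0, 0, -0.6], 0]]}}

```text
t: 1.35
tool_pos: [0.4828, 0.1511, 0.1953]
ee_rot: [-0.351, -3.121, 0.003]
force: [1.5, -0.5, 0.6]
gripper_width: 0.0939
```

Call:
{"method": "servo_tool", "body": {"motion": [[[-22, -36, 0], [0, 0, 0], 0], [[-44, -72, 0], [0, 0, 0], 0], [[-64, -108, 0], [0, 0, 0], 0], [[-84, -140, 0], [0, 0, 0], 0], [[-90, -158, 0], [0, 0, 0], 0]]}}

```text
t: 1.77
tool_pos: [0.5364, -0.0279, 0.1957]
ee_rot: [0.357, 3.121, -0.005]
force: [-0.9, -0.1, -0.5]
gripper_width: 0.0938
```

Run:
```python
from h import *
goto((.53,-.0245,.071),77.1);s=ctrl.sense();print(s['tool_pos'],s['joint_pos'].round(2))
goto((.53,-.0245,.12),77.1)
p,d=imaging.snapshot("top");cv2.imwrite("pics/t1.png",cv2.resize(p[140:290,280:460,::-1],None,fx=4,fy=4))
```

```text
shift [  7.1   2.2 124.6] turn [-0.2  0.  -0.1] [1.000e-01 3.000e-01 1.799e+02] | jaw az now 77.0 j7 1.38
[ 0.53639056 -0.02788256  0.19565381] [-0.5   0.2   0.49  1.92 -0.11  1.04  1.38]
shift [ 7.   2.1 75.6] turn [-0.2  0.  -0.1] [1.000e-01 3.000e-01 1.799e+02] | jaw az now 77.0 j7 1.38
```

Call:
{"method": "servo_tool", "body": {"motion": [[[7, 2, 35], [0, 0, 0], 0], [[7, 2, 70], [0, 0, 0], 0], [[7, 2, 95], [0, 0, 0], 0], [[7, 2, 115], [0, 0, 0], 0], [[7, 2, 124], [0, 0, 0], 0]]}}

```text
t: 2.23
tool_pos: [0.5278, -0.0269, 0.069]
ee_rot: [-0.36, -3.118, 0.007]
force: [-0.4, 0.0, -0.5]
gripper_width: 0.0941
```

Run:
```python
from h import *
goto((.5296,-.0242,.071),77.1);s=ctrl.sense();print(s['tool_pos'],s['force'],s['wrist_torque'])
```

```text
shift [-1.1  3.1 -2. ] turn [-0.3 -0.2 -0.3] [ -0.2   0.5 179.7] | jaw az now 76.8 j7 1.47
[ 0.52778191 -0.02693152  0.06899587] [-0.35918152  0.0431554  -0.45877795] [0.03013258 0.02732473 0.08181598]
```

Call:
{"method": "servo_tool", "body": {"motion": [[[-1, 3, -2], [0, 0, 0], 0], [[-1, 3, -2], [0, 0, 0], 0], [[-1, 3, -2], [0, 0, 0], 0.5], [[-1, 3, -2], [0, 0, 0], 0.6], [[-1, 3, -2], [0, 0, 0], 0.7]]}}

```text
t: 2.65
tool_pos: [0.5301, -0.024, 0.072]
ee_rot: [-0.36, -3.119, 0.006]
force: [0.1, -0.4, -0.2]
gripper_width: 0.0771
```

```bash
cat >> h.py <<'E'
def rep(x=.5296,y=-.0242,z=.071,jaw=77.1):
    s=ctrl.sense();goto((x,y,z),jaw,s);print("t %.2f"%s["t"],s['tool_pos'].round(4),"F",s['force'].round(1),"Tq",s['wrist_torque'].round(3),"w %.4f"%s["gripper_width"])
E
python3 -c "
from h import *
rep()"
```

```text
shift [ 0.4 -0.3  1. ] turn [-0.2 -0.1 -0.3] [-1.000e-01  4.000e-01  1.797e+02] | jaw az now 76.8 j7 1.47
t 2.65 [ 0.5301 -0.024   0.072 ] F [ 0.1 -0.4 -0.2] Tq [0.019 0.015 0.075] w 0.0771
```

Call:
{"method": "servo_tool", "body": {"motion": [[[0, 0, 0], [0, 0, 0], 0.8], [[0, 0, 0], [0, 0, 0], 0.9], [[0, 0, 0], [0, 0, 0], 1], [[0, 0, 0], [0, 0, 0], 1], [[0, 0, 0], [0, 0, 0], 1]]}}

```text
t: 3.07
tool_pos: [0.5301, -0.024, 0.0721]
ee_rot: [-0.36, -3.119, 0.006]
force: [-0.6, -0.2, -0.7]
gripper_width: 0.0441
```

Call:
{"method": "servo_tool", "body": {"motion": [[[0, 0, 0], [0, 0, 0], 1], [[0, 0, 0], [0, 0, 0], 1], [[0, 0, 0], [0, 0, 0], 1]]}}

```text
t: 3.32
tool_pos: [0.5301, -0.0241, 0.072]
ee_rot: [-0.36, -3.119, 0.007]
force: [-0.2, -0.3, 0.5]
gripper_width: 0.0242
```

```bash
python3 -c "
from h import *
rep()"
```

```text
shift [ 0.4 -0.2  1. ] turn [-0.2 -0.1 -0.3] [-1.000e-01  4.000e-01  1.797e+02] | jaw az now 76.8 j7 1.47
t 3.32 [ 0.5301 -0.0241  0.072 ] F [-0.2 -0.3  0.5] Tq [ 0.013 -0.06   0.038] w 0.0242
```

Call:
{"method": "servo_tool", "body": {"motion": [[[0, 0, 0], [0, 0, 0], 1], [[0, 0, 0], [0, 0, 0], 1], [[0, 0, 0], [0, 0, 0], 1], [[0, 0, 0], [0, 0, 0], 1]]}}

```text
t: 3.65
tool_pos: [0.5302, -0.0235, 0.072]
ee_rot: [-0.359, -3.119, 0.006]
force: [0.7, 4.7, -1.1]
gripper_width: 0.0155
```

```bash
python3 -c "
from h import *
rep()"
```

```text
shift [ 0.4 -0.8  1. ] turn [-0.2 -0.1 -0.2] [-1.000e-01  3.000e-01  1.798e+02] | jaw az now 76.9 j7 1.47
t 3.65 [ 0.5302 -0.0235  0.072 ] F [ 0.7  4.7 -1.1] Tq [ 1.245 -0.223  0.038] w 0.0155
```

Call:
{"method": "servo_tool", "body": {"motion": [[[0, 0, 0], [0, 0, 4], 1], [[0, 0, 0], [0, 0, 9], 1], [[0, 0, 0], [0, 0, 14], 1], [[0, 0, 0], [0, 0, 19], 1], [[0, 0, 0], [0, 0, 24], 1]]}}

```text
t: 4.07
tool_pos: [0.5302, -0.0235, 0.072]
ee_rot: [-1.007, -2.975, 0.006]
force: [1.3, 2.4, -0.9]
gripper_width: 0.0158
```

```bash
python3 -c "
from h import *
rep()"
```

```text
shift [ 0.1 -0.9  1. ] turn [ -0.2  -0.  -24.5] [ -0.    0.3 155.5] | jaw az now 52.6 j7 1.10
t 4.07 [ 0.5302 -0.0235  0.072 ] F [ 1.3  2.4 -0.9] Tq [ 0.479 -0.107  0.194] w 0.0158
```

Call:
{"method": "servo_tool", "body": {"motion": [[[0, 0, 0], [0, 0, 5], 1], [[0, 0, 0], [0, 0, 11], 1], [[0, 0, 0], [0, 0, 17], 1], [[0, 0, 0], [0, 0, 23], 1], [[0, 0, 0], [0, 0, 28], 1]]}}

```text
t: 4.48
tool_pos: [0.5301, -0.0236, 0.072]
ee_rot: [1.704, 2.639, -0.007]
force: [0.8, 1.2, -0.7]
gripper_width: 0.0156
```

```bash
python3 -c "
from h import *
rep()"
```

```text
shift [-0.4 -0.8  1. ] turn [ -0.2   0.  -52.8] [  0.    0.3 127.2] | jaw az now 24.3 j7 0.68
t 4.48 [ 0.5301 -0.0236  0.072 ] F [ 0.8  1.2 -0.7] Tq [ 0.305 -0.02   0.19 ] w 0.0156
```

Call:
{"method": "servo_tool", "body": {"motion": [[[0, 0, 0], [0, 0, 4], 1], [[0, 0, 0], [0, 0, 8], 1], [[0, 0, 0], [0, 0, 11], 1], [[0, 0, 0], [0, 0, 11], 1]]}}

```text
t: 4.82
tool_pos: [0.5301, -0.0236, 0.072]
ee_rot: [1.952, 2.461, -0.007]
force: [-0.2, 2.1, 1.0]
gripper_width: 0.0159
```

```bash
python3 -c "
from h import *
rep()"
```

```text
shift [-0.5 -0.7  1. ] turn [ -0.3   0.1 -63.9] [1.000e-01 3.000e-01 1.161e+02] | jaw az now 13.2 j7 0.51
t 4.82 [ 0.5301 -0.0236  0.072 ] F [-0.2  2.1  1. ] Tq [0.36  0.13  0.007] w 0.0159
```

```bash
cat >> h.py <<'E'
O=np.array([.5296,-.0242])+.075*bx-.03*by
def feel(n=8):
    T=[];F=[]
    for i in range(n):
        p,d=imaging.snapshot("top" if i%2 else "side");s=ctrl.sense();T.append(s["wrist_torque"][2]);F.append(s["force"])
        if i<2: look("top" if i%2 else "side",p,d)
    y=R.from_rotvec(s["ee_rot"]).as_matrix()[:,1];a=np.degrees(np.arctan2(y[1],y[0]))
    print("t %.2f knob deg %.1f Tz %.3f +- %.3f"%(s["t"],76.9-a,np.mean(T),np.std(T)/n**.5),"F",np.mean(F,0).round(1))
def look(n,p,d):
    o=cloud(n,d).reshape(-1,3);rel=o[:,:2]-O;X=rel@bx;Y=rel@by;Z=o[:,2];h=cv2.cvtColor(p,cv2.COLOR_RGB2HSV).reshape(-1,3)
    ok=(d.ravel()>0)&(abs(X-.07)<.03)
    pl=ok&(Z>.066)&(Z<.077)&(Y>.03)&(Y<.122)&(h[:,1]<60)
    lf=ok&(Z>.06)&(Z<.092)&(h[:,1]>90)&(abs(Y)<.12)
    st=ok&(Z>.07)&(Z<.079)&(Y<-.04)&(h[:,1]<60)
    q=lambda m,a:np.round(np.percentile(Y[m],a)*1000,1) if m.sum()>10 else None
    print(n,"plate",pl.sum(),q(pl,5),q(pl,50),"loaf",q(lf,2),q(lf,98),"stop",q(st,5),q(st,95))
E
python3 -c "
from h import *
for n in('top','side'):
    f=np.load(f'pics/{n}0.npz');look(n,f['p'],f['d'])
feel()"
```

```text
top plate 75 105.9 109.4 loaf -50.4 98.2 stop -92.3 -74.8
side plate 10 None None loaf -51.8 88.4 stop -94.0 -76.8
side plate 2 None None loaf -65.1 75.8 stop -94.2 -77.4
top plate 33 86.9 92.1 loaf -93.7 84.7 stop -92.9 -80.3
t 5.22 knob deg 63.6 Tz -0.002 +- 0.009 F [-0.1  2.  -0.2]
```

Call:
{"method": "servo_tool", "body": {"motion": [[[0, 0, 0], [0, 0, 3], 1], [[0, 0, 0], [0, 0, 6], 1], [[0, 0, 0], [0, 0, 9], 1], [[0, 0, 0], [0, 0, 9], 1]]}}

```text
t: 5.55
tool_pos: [0.5301, -0.0236, 0.072]
ee_rot: [2.138, 2.301, -0.007]
force: [-0.0, 1.7, 0.3]
gripper_width: 0.0152
```

```bash
python3 -c "
from h import *
feel()"
```

```text
side plate 4 None None loaf -67.9 74.3 stop -94.1 -76.6
top plate 22 84.2 89.0 loaf -93.6 52.1 stop -93.0 -79.5
t 5.95 knob deg 72.5 Tz 0.051 +- 0.011 F [ 0.1  1.8 -0.2]
```

Call:
{"method": "servo_tool", "body": {"motion": [[[0, 0, 0], [0, 0, 4], 1], [[0, 0, 0], [0, 0, 8], 1], [[0, 0, 0], [0, 0, 12], 1], [[0, 0, 0], [0, 0, 16], 1], [[0, 0, 0], [0, 0, 16], 1]]}}

```text
t: 6.37
tool_pos: [0.5301, -0.0236, 0.072]
ee_rot: [2.437, 1.98, -0.006]
force: [-0.9, 2.7, 1.9]
gripper_width: 0.0154
```

```bash
python3 -c "
from h import *
feel()"
```

```text
side plate 3 None None loaf -73.4 70.0 stop -94.1 -76.9
top plate 17 80.4 109.1 loaf -92.9 42.9 stop -92.9 -76.1
t 6.77 knob deg 88.5 Tz 0.005 +- 0.012 F [-0.5  1.7  0.2]
```

Call:
{"method": "servo_tool", "body": {"motion": [[[0, 0, 0], [0, 0, 4], 1], [[0, 0, 0], [0, 0, 8], 1], [[0, 0, 0], [0, 0, 12], 1], [[0, 0, 0], [0, 0, 14], 1], [[0, 0, 0], [0, 0, 14], 1]]}}

```text
t: 7.18
tool_pos: [0.53, -0.0236, 0.072]
ee_rot: [2.658, 1.672, -0.006]
force: [-0.7, 2.3, 1.9]
gripper_width: 0.0155
```

```bash
python3 -c "
from h import *
feel(12)"
```

```text
side plate 2 None None loaf -74.5 66.6 stop -94.3 -75.9
top plate 12 80.6 110.4 loaf -93.9 36.7 stop -92.6 -76.3
t 7.78 knob deg 102.5 Tz 0.115 +- 0.008 F [-0.4  1.8  0.3]
```

Call:
{"method": "servo_tool", "body": {"motion": [[[0, 0, 0], [0, 0, 3], 1], [[0, 0, 0], [0, 0, 6], 1], [[0, 0, 0], [0, 0, 9], 1], [[0, 0, 0], [0, 0, 9], 1]]}}

```text
t: 8.12
tool_pos: [0.53, -0.0235, 0.072]
ee_rot: [2.781, 1.457, -0.006]
force: [-1.0, 3.0, 2.2]
gripper_width: 0.0157
```

```bash
python3 -c "
from h import *
feel(10)"
```

```text
side plate 1 None None loaf -74.6 64.8 stop -94.1 -76.7
top plate 27 78.7 103.6 loaf -92.7 29.7 stop -92.1 -76.7
t 8.62 knob deg 111.5 Tz 0.214 +- 0.008 F [-0.7  2.   0.4]
```

Call:
{"method": "servo_tool", "body": {"motion": [[[0, 0, 0], [0, 0, 3], 1], [[0, 0, 0], [0, 0, 6], 1], [[0, 0, 0], [0, 0, 9], 1], [[0, 0, 0], [0, 0, 11], 1], [[0, 0, 0], [0, 0, 11], 1]]}}

```text
t: 9.03
tool_pos: [0.53, -0.0236, 0.072]
ee_rot: [2.907, 1.185, -0.006]
force: [-1.0, 2.0, 2.8]
gripper_width: 0.0156
```

```bash
python3 -c "
from h import *
feel(12);rep()"
```

```text
side plate 1 None None loaf -74.8 65.9 stop -94.5 -76.2
top plate 29 78.0 97.2 loaf -85.0 88.4 stop -92.3 -76.2
t 9.63 knob deg 122.4 Tz 0.310 +- 0.010 F [-0.9  1.8  0.5]
shift [-0.8  0.2  1. ] turn [  -0.2    0.2 -122.6] [ 0.1  0.2 57.4] | jaw az now -45.5 j7 -0.31
t 9.63 [ 0.53   -0.0235  0.072 ] F [-0.9  2.9  0.5] Tq [0.652 0.428 0.332] w 0.0158
```

Call:
{"method": "servo_tool", "body": {"motion": [[[0, 0, 0], [0, 0, 0.8], 1], [[0, 0, 0], [0, 0, 0.8], 1], [[0, 0, 0], [0, 0, -0.7], 1], [[0, 0, 0], [0, 0, -0.7], 0.8], [[0, 0, 0], [0, 0, -0.7], 0.7]]}}

```text
t: 10.05
tool_pos: [0.5302, -0.0239, 0.0721]
ee_rot: [2.899, 1.205, -0.005]
force: [0.3, 0.7, 0.1]
gripper_width: 0.0229
```

Call:
{"method": "servo_tool", "body": {"motion": [[[0, 0, 0], [0, 0, 0], 0.6], [[0, 0, 0], [0, 0, 0], 0.5], [[0, 0, 0], [0, 0, 0], 0.4], [[0, 0, 0], [0, 0, 0], 0.3], [[0, 0, 0], [0, 0, 0], 0.3]]}}

```text
t: 10.47
tool_pos: [0.5302, -0.024, 0.0721]
ee_rot: [2.899, 1.205, -0.004]
force: [-0.3, -0.3, -0.2]
gripper_width: 0.0552
```

Call:
{"method": "servo_tool", "body": {"motion": [[[0, 0, -15], [0, 0, 0], 0.3], [[0, 0, -40], [0, 0, 0], 0.3], [[0, 0, -70], [0, 0, 0], 0.3], [[0, 0, -90], [0, 0, 0], 0.3], [[0, 0, -90], [0, 0, 0], 0.3]]}}

```text
t: 10.88
tool_pos: [0.5322, -0.0239, 0.1653]
ee_rot: [2.898, 1.204, 0.002]
force: [1.0, 0.8, -0.3]
gripper_width: 0.0659
```

```bash
cat >> h.py <<'E'
def knobang():
    for n in("top","side"):
        p,d=imaging.snapshot(n);o=cloud(n,d).reshape(-1,3);v=p.reshape(-1,3).max(1)
        m=(np.hypot(*(o[:,:2]-[.5296,-.0242]).T)<.034)&(v<60)&(abs(o[:,2]-.102)<.008)
        if m.sum()<20: print(n,"few",m.sum());continue
        q=o[m,:2];c=q-q.mean(0);w=np.linalg.svd(c,full_matrices=False)[2][0]
        print(n,m.sum(),q.mean(0).round(4),"knob deg %.1f (mod 180)"%((-12.86-np.degrees(np.arctan2(w[1],w[0])))%180));look(n,p,d)
    return p
E
python3 - <<'E'
from h import *
rep(.5058,-.1273,.165,77.1);knobang()
p,d=imaging.snapshot("top");q,_=imaging.snapshot("side")
a=cv2.resize(p[150:290,285:445,::-1],None,fx=2.5,fy=2.5);b=cv2.resize(q[190:350,265:425,::-1],None,fx=2.5,fy=2.5)
cv2.imwrite("pics/c2.png",np.hstack([cv2.resize(a,(400,350)),cv2.resize(b,(350,350))]))
E
```

```text
shift [-91.9  54.2   0.5] turn [ 1.00e-01  2.00e-01 -1.22e+02] [ 0.2 -0.1 58. ] | jaw az now -44.9 j7 -0.42
t 10.88 [ 0.5322 -0.0239  0.1653] F [ 1.   0.8 -0.3] Tq [-0.08   0.092 -0.032] w 0.0659
top few 0
side 151 [ 0.5261 -0.0293] knob deg 118.7 (mod 180)
side plate 3 None None loaf -74.6 66.6 stop -94.1 -76.5
```

View pics/c2.png

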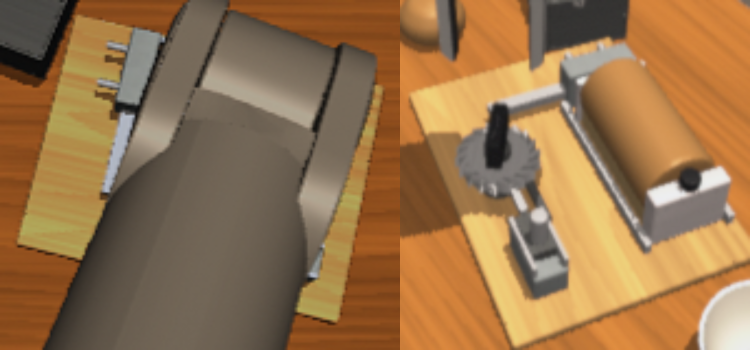

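Right half: the loaf touches the end stop (about (690,200)), the bar stands at about 119° (catch 6), and the post is at about (540,215). Next, the release.

Call:
{"method": "servo_tool", "body": {"motion": [[[-15, 9, 0], [0, 0, 6], 0.3], [[-30, 18, 0], [0, 0, 13], 0.3], [[-45, 27, 0], [0, 0, 20], 0.3], [[-60, 36, 0], [0, 0, 27], 0.3], [[-75, 44, 0], [0, 0, 34], 0.3]]}}

```text
t: 11.5
tool_pos: [0.5074, -0.1084, 0.1608]
ee_rot: [3.124, 0.295, -0.007]
force: [0.9, 0.8, 0.3]
gripper_width: 0.0656
```

```bash
python3 -c "
from h import *
rep(.5058,-.1273,.165,77.1)"
```

```text
shift [-5.2 18.3 -4.1] turn [  -0.3    0.3 -156.3] [ 0.2  0.2 23.7] | jaw az now -79.2 j7 -0.74
t 11.50 [ 0.5074 -0.1084  0.1608] F [0.9 0.8 0.3] Tq [0.025 0.168 0.035] w 0.0656
```

Call:
{"method": "servo_tool", "body": {"motion": [[[-1, 6, -4], [0, 0, 7], 0.3], [[-3, 12, -4], [0, 0, 14], 0.3], [[-5, 18, -4], [0, 0, 21], 0.3], [[-5, 18, -4], [0, 0, 23.7], 0.3], [[-5, 18, -4], [0, 0, 23.7], 0.3]]}}

```text
t: 11.92
tool_pos: [0.5053, -0.1275, 0.164]
ee_rot: [3.116, -0.358, -0.008]
force: [-0.2, 0.3, -0.8]
gripper_width: 0.0655
```

```bash
python3 -c "
from h import *
rep(.5058,-.1273,.070,77.1)"
```

```text
shift [ 0.9 -0.9 94. ] turn [  0.4  -0.5 179.8] [ 0.3  0.2 -0.2] | jaw az now -103.1 j7 -1.08
t 11.92 [ 0.5053 -0.1275  0.164 ] F [-0.2  0.3 -0.8] Tq [0.005 0.108 0.047] w 0.0655
```

Call:
{"method": "servo_tool", "body": {"motion": [[[1, -1, 30], [0, 0, 0], 0.3], [[1, -1, 60], [0, 0, 0], 0.3], [[1, -1, 82], [0, 0, 0], 0.3], [[1, -1, 93], [0, 0, 0], 0.3], [[1, -1, 94], [0, 0, 0], 0.3]]}}

```text
t: 12.33
tool_pos: [0.5046, -0.1271, 0.0681]
ee_rot: [3.116, -0.356, -0.013]
force: [-0.2, -0.0, -0.5]
gripper_width: 0.0658
```

```bash
python3 -c "
from h import *
rep(.5058,-.1273,.070,77.1)"
```

```text
shift [ 1.2 -0.1 -1.9] turn [  0.7  -0.6 179.8] [ 0.4  0.4 -0.1] | jaw az now -103.0 j7 -0.98
t 12.33 [ 0.5046 -0.1271  0.0681] F [-0.2 -0.  -0.5] Tq [ 0.015  0.142 -0.009] w 0.0658
```

Call:
{"method": "servo_tool", "body": {"motion": [[[2, -0.5, -1], [0, 0, 0], 0.4], [[2, -0.5, -1], [0, 0, 0], 0.6], [[2, -0.5, -1], [0, 0, 0], 1], [[2, -0.5, -1], [0, 0, 0], 1], [[2, -0.5, -1], [0, 0, 0], 1]]}}

```text
t: 12.75
tool_pos: [0.5071, -0.127, 0.0697]
ee_rot: [3.116, -0.356, -0.011]
force: [-0.4, 0.3, -0.2]
gripper_width: 0.036
```

Call:
{"method": "servo_tool", "body": {"motion": [[[0, 0, 0], [0, 0, 0], 1], [[0, 0, 0], [0, 0, 0], 1], [[0, 0, 0], [0, 0, 0], 1], [[0, 0, 0], [0, 0, 0], 1]]}}

```text
t: 13.08
tool_pos: [0.5074, -0.127, 0.07]
ee_rot: [3.116, -0.355, -0.011]
force: [-0.6, 1.4, 12.4]
gripper_width: 0.0093
```

```bash
python3 -c "
from h import *
rep(.5066,-.1268,.070,77.1);knobang()"
```

```text
shift [-0.8 -0.  -0. ] turn [  0.5  -0.5 179.9] [ 0.3  0.3 -0.1] | jaw az now -103.0 j7 -0.98
t 13.08 [ 0.5074 -0.127   0.07  ] F [-0.6  1.4 12.4] Tq [ 0.473  0.317 -0.003] w 0.0093
top 97 [ 0.5315 -0.0221] knob deg 115.3 (mod 180)
top plate 92 76.5 80.7 loaf -68.9 74.6 stop -92.1 -76.3
side 50 [ 0.5155 -0.0397] knob deg 100.8 (mod 180)
side plate 1 None None loaf -74.6 67.5 stop -94.2 -76.1
```

Run:
```python
from h import *
q,_=imaging.snapshot("side");p,_=imaging.snapshot("top");s=ctrl.sense();print(s["gripper_width"],s["force"],s["tool_pos"])
cv2.imwrite("pics/s3.png",np.hstack([cv2.resize(q[230:340,270:370,::-1],(400,440),interpolation=cv2.INTER_CUBIC),cv2.resize(p[220:320,330:430,::-1],(400,440),interpolation=cv2.INTER_CUBIC)]))
```

```text
0.0007915930857093512 [0.45039923 1.44374263 8.38647877] [ 0.50765781 -0.12704948  0.07013354]
```

View pics/s3.png

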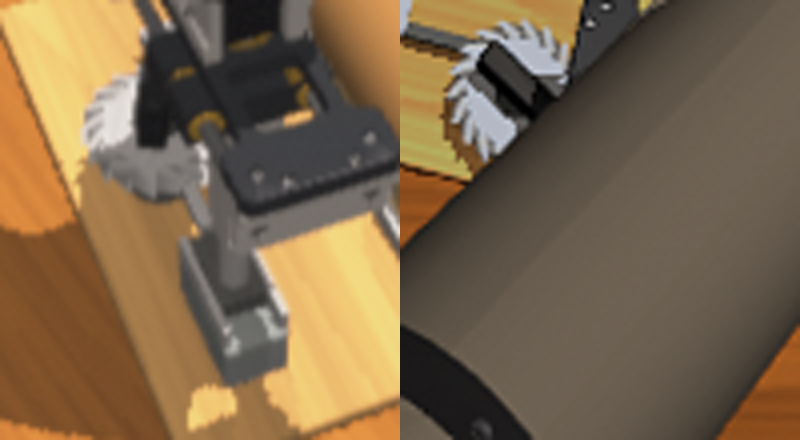

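Run:
```python
from h import *
np.set_printoptions(linewidth=250)
p,d=imaging.snapshot("side");C=cloud("side",d);s=ctrl.sense();print(s["gripper_width"],s["force"],s["tool_pos"],s["wrist_torque"])
rel=C[...,:2]-O
for r in range(272,306,2): print(r,[tuple((1000*np.r_[rel[r,c]@bx,rel[r,c]@by,C[r,c,2]]).round().astype(int).tolist()) for c in range(320,338,2)])
print("tcp board",(s["tool_pos"][:2]-O)@np.c_[bx,by]*1000)
```

```text
0.00048506094192641034 [0.5096532  0.50708383 8.91615462] [ 0.50763576 -0.12703095  0.07012829] [ 0.3255789   0.0949691  -0.01010781]
272 [(-66, -9, 58), (-83, -65, 130), (-101, -122, 203), (-107, -145, 233), (-104, -146, 232), (-102, -148, 234), (-99, -148, 232), (-96, -149, 232), (-93, -151, 232)]
274 [(-66, -8, 50), (-83, -65, 124), (-83, -74, 134), (-107, -144, 226), (-106, -150, 232), (-103, -152, 234), (-101, -153, 233), (-97, -153, 232), (-95, -155, 233)]
276 [(-58, 14, 14), (-83, -65, 118), (-83, -73, 127), (-83, -84, 141), (-107, -152, 231), (-105, -155, 233), (-102, -157, 234), (-99, -157, 233), (-96, -157, 232)]
278 [(-59, 11, 11), (-83, -64, 111), (-83, -73, 121), (-84, -86, 137), (-107, -153, 228), (-106, -158, 233), (-103, -159, 233), (-101, -161, 233), (-98, -162, 234)]
280 [(-74, -28, 58), (-83, -65, 106), (-83, -73, 116), (-83, -85, 130), (-107, -153, 222), (-107, -160, 231), (-104, -162, 232), (-101, -163, 231), (-99, -164, 231)]
282 [(-76, -33, 58), (-59, -1, 12), (-82, -72, 109), (-84, -86, 125), (-107, -153, 217), (-106, -159, 224), (-105, -162, 228), (-101, -162
[... 1069 characters left out ...]
), (-75, -83, 75), (-69, -81, 69), (-63, -74, 58), (-59, -76, 57)]
298 [(-89, -68, 56), (-86, -70, 58), (-83, -72, 59), (-82, -81, 70), (-79, -83, 71), (-74, -82, 67), (-69, -80, 61), (-64, -79, 58), (-61, -81, 59)]
300 [(-91, -73, 58), (-88, -75, 58), (-85, -77, 60), (-82, -80, 62), (-78, -82, 62), (-75, -84, 63), (-69, -80, 56), (-66, -84, 58), (-62, -84, 56)]
302 [(-92, -76, 55), (-89, -78, 57), (-86, -81, 59), (-82, -80, 56), (-79, -83, 57), (-75, -83, 56), (-72, -86, 58), (-67, -86, 55), (-64, -88, 56)]
304 [(-92, -75, 48), (-91, -83, 59), (-87, -84, 57), (-84, -86, 59), (-80, -87, 58), (-77, -88, 57), (-73, -89, 56), (-69, -89, 53), (-65, -90, 52)]
tcp board [-73.52626444 -75.14018951]
```

Run:
```python
from h import *
f=np.load("pics/side0.npz");p,d=f["p"],f["d"];C=cloud("side",d).reshape(-1,3)
print("bench near z",np.median(C[(abs(C[:,0]-.25)<.05)&(abs(C[:,1]-.2)<.05),2]))
m=(np.hypot(C[:,0]-.157,C[:,1]-.656)<.15)&(C[:,2]>.06)&(d.ravel()>0)
q=C[m];print(len(q));T=R.from_rotvec([-.368,-3.12,.002]);l=T.inv().apply(q-[.157,.656,.1827])*1000
h=np.round(l/5)*5
for z in range(-200,30,10):
    k=abs(l[:,2]-z)<5
    if k.any(): print(z,k.sum(),"x",np.percentile(l[k,0],[2,98]).round(),"y",np.percentile(l[k,1],[2,98]).round())
```

```text
bench near z 0.0007442026454451689
5628
-200 73 x [-34.  -6.] y [-45.   6.]
-190 77 x [-22.  -1.] y [-44.  -4.]
-180 92 x [-19.   3.] y [-45.  12.]
-170 124 x [-21.   8.] y [-47.  18.]
-160 432 x [-33.   7.] y [-92.  82.]
-150 152 x [-33.   8.] y [-91.  79.]
-140 242 x [-33.  13.] y [-86.  75.]
-130 204 x [-33.  18.] y [-85.  70.]
-120 77 x [-32.  23.] y [-84.  76.]
-110 44 x [-9.  9.] y [-64.  55.]
-100 61 x [-9.  9.] y [-64.  55.]
-90 65 x [-10.  10.] y [-63.  58.]
-80 71 x [-9. 10.] y [-62.  54.]
-70 84 x [-9. 10.] y [-63.  52.]
-60 74 x [-9. 10.] y [-63.  53.]
-50 86 x [-9. 10.] y [-63.  52.]
-40 70 x [-9.  9.] y [-62.  52.]
-30 66 x [-9.  9.] y [-62.  52.]
-20 9 x [-8.  6.] y [-52.  49.]
```

The depth data show the real fingertips about 22–25 mm above the reported TCP, so the jaws shut on top of the post instead of around it. I'll lift, open, and go about 25 mm lower.

Call:
{"method": "servo_tool", "body": {"motion": [[[-1, 0, -10], [0, 0, 0], 1], [[-1, 0, -20], [0, 0, 0], 0.7], [[-1, 0, -20], [0, 0, 0], 0.4], [[-1, 0, -20], [0, 0, 0], 0.3], [[-1, 0, -20], [0, 0, 0], 0.3]]}}

```text
t: 13.75
tool_pos: [0.5068, -0.1265, 0.0902]
ee_rot: [3.116, -0.355, -0.01]
force: [0.1, 0.5, -0.9]
gripper_width: 0.0233
```

Call:
{"method": "servo_tool", "body": {"motion": [[[0, 0, 0], [0, 0, 0], 0.3], [[0, 0, 0], [0, 0, 0], 0.3], [[0, 0, 0], [0, 0, 0], 0.3], [[0, 0, 0], [0, 0, 0], 0.3]]}}

```text
t: 14.08
tool_pos: [0.5068, -0.1265, 0.09]
ee_rot: [3.116, -0.355, -0.01]
force: [0.5, 0.4, 0.1]
gripper_width: 0.0505
```

```bash
python3 -c "
from h import *
rep(.5066,-.1268,.044,77.1);knobang()"
```

```text
shift [ 0.2  0.1 46. ] turn [  0.5  -0.5 179.9] [ 0.3  0.3 -0.1] | jaw az now -103.0 j7 -1.01
t 14.08 [ 0.5068 -0.1265  0.09  ] F [0.5 0.4 0.1] Tq [ 0.059  0.153 -0.05 ] w 0.0505
top 115 [ 0.5294 -0.0243] knob deg 115.6 (mod 180)
top plate 97 76.5 80.8 loaf -69.2 74.7 stop -91.2 -76.1
side 131 [ 0.5247 -0.0309] knob deg 115.7 (mod 180)
side plate 1 None None loaf -74.4 66.6 stop -94.1 -76.3
```

Run:
```python
from h import *
for n in("top","side"):
    p,d=imaging.snapshot(n);C=cloud(n,d);o=C.reshape(-1,3);v=p.reshape(-1,3).max(1)
    m=(np.hypot(*(o[:,:2]-[.5299,-.0238]).T)<.036)&(v<90)&(abs(o[:,2]-.102)<.006)
    r=cv2.minAreaRect(o[m,:2].astype(np.float32));print(n,m.sum(),r)
    # both long edges -> direction at plane z=.102
    mm=m.reshape(400,640).astype(np.uint8);uv=np.argwhere(mm)[:,::-1];q=onplane(n,uv,.102)[:,:2];print(cv2.minAreaRect(q.astype(np.float32)))
    if n=="side": cv2.imwrite("pics/k4.png",cv2.resize(p[235:285,285:335,::-1],(400,400),interpolation=cv2.INTER_CUBIC))
    else: cv2.imwrite("pics/k4t.png",cv2.resize(p[215:265,335:385,::-1],(400,400),interpolation=cv2.INTER_CUBIC))
cv2.imwrite("pics/k4.png",np.hstack([cv2.imread("pics/k4t.png"),cv2.imread("pics/k4.png")]))
```

```text
top 151 ((0.531836986541748, -0.02265634573996067), (0.051846884191036224, 0.01616574078798294), 50.028438568115234)
((0.5313128232955933, -0.022372715175151825), (0.05172687768936157, 0.01594286784529686), 50.455322265625)
side 135 ((0.5282611846923828, -0.02596791833639145), (0.054004207253456116, 0.015119161456823349), 51.138763427734375)
((0.5272027850151062, -0.02770405262708664), (0.057492468506097794, 0.01530283410102129), 51.36048126220703)
```

View pics/k4.png

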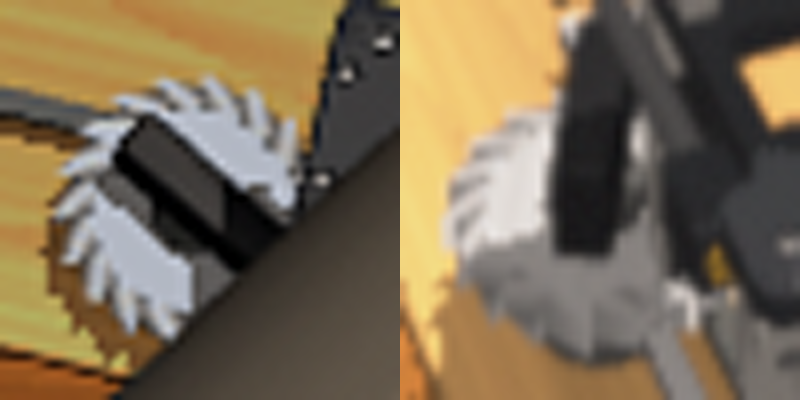

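Left: the bar runs from about (140,130) to (270,250), so the knob is at roughly 116–120°. It is steady, and the pawl is holding. Now I'll lower around the post.

Call:
{"method": "servo_tool", "body": {"motion": [[[0, 0, 12], [0, 0, 0], 0.3], [[0, 0, 24], [0, 0, 0], 0.3], [[0, 0, 36], [0, 0, 0], 0.3], [[0, 0, 44], [0, 0, 0], 0.3], [[0, 0, 45], [0, 0, 0], 0.3]]}}

```text
t: 14.7
tool_pos: [0.5054, -0.1266, 0.0433]
ee_rot: [3.116, -0.356, -0.013]
force: [-0.4, -0.0, 0.2]
gripper_width: 0.0658
```

Call:
{"method": "servo_tool", "body": {"motion": [[[0, 0, 0], [0, 0, 0], 0.5], [[0, 0, 0], [0, 0, 0], 0.7], [[0, 0, 0], [0, 0, 0], 1], [[0, 0, 0], [0, 0, 0], 1], [[0, 0, 0], [0, 0, 0], 1]]}}

```text
t: 15.12
tool_pos: [0.5057, -0.1266, 0.0436]
ee_rot: [3.116, -0.356, -0.012]
force: [0.3, -0.2, 0.2]
gripper_width: 0.0356
```

Call:
{"method": "servo_tool", "body": {"motion": [[[0, 0, 0], [0, 0, 0], 1], [[0, 0, 0], [0, 0, 0], 1], [[0, 0, 0], [0, 0, 0], 1], [[0, 0, 0], [0, 0, 0], 1]]}}

```text
t: 15.45
tool_pos: [0.5058, -0.1267, 0.0437]
ee_rot: [3.116, -0.355, -0.012]
force: [-0.0, 0.1, 1.0]
gripper_width: 0.0156
```

```bash
python3 -c "
from h import *
rep(.5066,-.1268,.044,77.1);knobang()"
```

```text
shift [ 0.9 -0.1 -0.3] turn [  0.6  -0.5 179.9] [ 0.3  0.4 -0.1] | jaw az now -103.0 j7 -0.95
t 15.45 [ 0.5058 -0.1267  0.0437] F [-0.   0.1  1. ] Tq [0.046 0.223 0.021] w 0.0156
top 74 [ 0.5342 -0.0189] knob deg 114.4 (mod 180)
top plate 93 76.5 80.7 loaf -69.1 74.6 stop -92.6 -76.7
side few 16
```

Call:
{"method": "servo_tool", "body": {"motion": [[[0, 3, 0], [0, 0, 0], 1], [[0, 6, 0], [0, 0, 0], 1], [[0, 9, 0], [0, 0, 0], 1], [[0, 12, 0], [0, 0, 0], 1], [[0, 15, 0], [0, 0, 0], 1]]}}

```text
t: 15.97
tool_pos: [0.5026, -0.1403, 0.0437]
ee_rot: [3.118, -0.354, -0.013]
force: [1.3, 6.7, 1.2]
gripper_width: 0.0152
```

Call:
{"method": "servo_tool", "body": {"motion": [[[0, 0.7, 0], [0, 0, 0], 1], [[0, 1.3, 0], [0, 0, 0], 1], [[0, 1.3, 0], [0, 0, 0], 1]]}}

```text
t: 16.22
tool_pos: [0.5024, -0.141, 0.0436]
ee_rot: [3.119, -0.354, -0.013]
force: [0.7, 4.3, 2.2]
gripper_width: 0.0152
```

```bash
python3 -c "
from h import *
rep(.5066,-.1268,.044,77.1);s=ctrl.sense();print((s['tool_pos'][:2]-[.5058,-.1267])@by*1000,s['force'][:2]@by);knobang()"
```

```text
shift [  0.9 -14.8  -0.4] turn [  0.7  -0.3 179.9] [ 0.2  0.4 -0. ] | jaw az now -102.9 j7 -0.92
t 16.22 [ 0.5024 -0.141   0.0436] F [0.7 4.3 2.2] Tq [1.128 0.028 0.02 ] w 0.0152
-14.67735149343659 4.3821014022243405
top 98 [ 0.5297 -0.0266] knob deg 88.8 (mod 180)
top plate 93 76.5 80.7 loaf -72.9 74.6 stop -92.1 -76.0
side 26 [ 0.5254 -0.0283] knob deg 70.5 (mod 180)
side plate 0 None None loaf -74.8 58.7 stop -94.2 -76.3
```

Call:
{"method": "servo_tool", "body": {"motion": [[[0, 1, 0], [0, 0, 0], 1], [[0, 2, 0], [0, 0, 0], 1], [[0, 2.5, 0], [0, 0, 0], 1], [[0, 2.5, 0], [0, 0, 0], 1]]}}

```text
t: 16.65
tool_pos: [0.5021, -0.1423, 0.0436]
ee_rot: [3.121, -0.353, -0.013]
force: [0.6, 8.0, 4.7]
gripper_width: 0.0151
```

```bash
python3 -c "
from h import *
rep();s=ctrl.sense();print((s['tool_pos'][:2]-[.5058,-.1267])@by*1000,s['force'][:2]@by)"
```

```text
shift [   0.2 -121.2  -27.6] turn [  -0.7    0.2 -180. ] [0.1 0.5 0. ] | jaw az now -102.9 j7 -0.92
t 16.65 [ 0.5021 -0.1423  0.0436] F [0.6 8.  4.7] Tq [ 1.974 -0.081  0.002] w 0.0151
-16.046015524968876 7.947084911251847
```

Call:
{"method": "servo_tool", "body": {"motion": [[[0, 1.5, 0], [0, 0, 0], 1], [[0, 3, 0], [0, 0, 0], 1], [[0, 3, 0], [0, 0, 0], 1]]}}

```text
t: 16.9
tool_pos: [0.5021, -0.1425, 0.0436]
ee_rot: [-3.119, 0.35, 0.014]
force: [2.1, 17.6, 9.2]
gripper_width: 0.0153
```

```bash
python3 -c "
from h import *
rep();s=ctrl.sense();print((s['tool_pos'][:2]-[.5058,-.1267])@by*1000,s['force'][:2]@by)"
```

```text
shift [   0.4 -121.5  -27.2] turn [  -0.8   -0.2 -179.9] [-0.1  0.5  0.1] | jaw az now -102.8 j7 -0.92
t 16.90 [ 0.5021 -0.1425  0.0436] F [ 2.1 17.6  9.2] Tq [ 4.311 -0.346 -0.027] w 0.0153
-16.191112238095222 17.60036093514614
```

Fully drawn: 16.2 mm of travel, then firmly against its end at 17.6 N. Now I'll open, lift and move back to the knob.

Call:
{"method": "servo_tool", "body": {"motion": [[[0, 0, 0], [0, 0, 0], 1], [[0, 0, 0], [0, 0, 0], 0.8], [[0, 0, 0], [0, 0, 0], 0.6], [[0, 0, 0], [0, 0, 0], 0.4], [[0, 0, 0], [0, 0, 0], 0.3]]}}

```text
t: 17.32
tool_pos: [0.502, -0.1427, 0.0435]
ee_rot: [-3.119, 0.35, 0.014]
force: [0.5, 0.1, 0.6]
gripper_width: 0.0354
```

Call:
{"method": "servo_tool", "body": {"motion": [[[0, 0, 0], [0, 0, 0], 0.3], [[0, 0, -30], [0, 0, 0], 0.3], [[0, 0, -65], [0, 0, 0], 0.3], [[0, 0, -95], [0, 0, 0], 0.3], [[0, 0, -100], [0, 0, 0], 0.3]]}}

```text
t: 17.73
tool_pos: [0.5044, -0.1443, 0.1473]
ee_rot: [-3.119, 0.352, 0.008]
force: [1.6, 0.4, -0.0]
gripper_width: 0.0658
```

```bash
cat >> h.py <<'E'
def knobrect():
    for n in("top","side"):
        p,d=imaging.snapshot(n);o=cloud(n,d).reshape(-1,3);v=p.reshape(-1,3).max(1)
        m=(np.hypot(*(o[:,:2]-[.5299,-.0238]).T)<.036)&(v<90)&(abs(o[:,2]-.102)<.006)
        if m.sum()<20: print(n,"few");continue
        c,(a,b),t=cv2.minAreaRect(o[m,:2].astype(np.float32));t=t if a>b else t+90
        print(n,m.sum(),np.round([*c,a,b],4),"knob deg %.1f"%((-12.86-t)%180));look(n,p,d)
E
python3 - <<'E'
from h import *
knobrect();rep(.5302,-.0236,.15,-102.9+90)
p,d=imaging.snapshot("top");C=cloud("top",d)
for n in("top","side"):
    p,d=imaging.snapshot(n);C=cloud(n,d).reshape(-1,3);rel=C[:,:2]-O;X=rel@bx*1000;Y=rel@by*1000
    m=(abs(X+75)<12)&(Y<-60)&(Y>-115)&(abs(C[:,2]-.092)<.004);print(n,"post",m.sum(),X[m].mean(),Y[m].mean())
E
```

```text
top 161 [ 0.531  -0.0238  0.0546  0.0163] knob deg 91.2
top plate 89 76.5 80.6 loaf -71.6 74.8 stop -92.3 -76.0
side 149 [ 0.5274 -0.0266  0.0525  0.0148] knob deg 93.7
side plate 0 None None loaf -75.5 59.9 stop -94.3 -76.2
shift [  -0.5 -122.3   -5.3] turn [ -0.4   0.2 -89.9] [ 0.2  0.4 90.1] | jaw az now -102.8 j7 -1.03
t 17.83 [ 0.5036 -0.143   0.1444] F [ 0.3 -0.2 -0.7] Tq [ 0.014  0.106 -0.034] w 0.0657
top post 0 nan nan
side post 55 -75.72368660771319 -93.0411562489479<stdin>:6: RuntimeWarning: Mean of empty slice.
  ret = ret.dtype.type(ret / rcount)
```

Call:
{"method": "servo_tool", "body": {"motion": [[[0, -25, -5], [0, 0, -7], 0.3], [[0, -50, -5], [0, 0, -14], 0.3], [[0, -75, -5], [0, 0, -21], 0.3], [[0, -100, -5], [0, 0, -28], 0.3], [[0, -122, -5], [0, 0, -35], 0.3]]}}

```text
t: 18.4
tool_pos: [0.5289, -0.0221, 0.1465]
ee_rot: [-3.075, -0.614, 0.017]
force: [0.5, -0.0, 0.1]
gripper_width: 0.0658
```

Call:
{"method": "servo_tool", "body": {"motion": [[[0, 0, 0], [0, 0, -7], 0.3], [[0, 0, 0], [0, 0, -14], 0.3], [[0, 0, 0], [0, 0, -21], 0.3], [[0, 0, 0], [0, 0, -28], 0.3], [[0, 0, 0], [0, 0, -35], 0.3]]}}

```text
t: 18.82
tool_pos: [0.5282, -0.0221, 0.1454]
ee_rot: [-2.741, -1.517, 0.016]
force: [-0.1, 0.1, -0.1]
gripper_width: 0.0657
```

```bash
python3 -c "
from h import *
rep(.5302,-.0236,.146,76.9-92)"
```

```text
shift [-0.2  2.5 -0.6] turn [ -0.8   0.1 -17. ] [  0.2   1.1 163. ] | jaw az now -32.1 j7 -0.27
t 18.82 [ 0.5282 -0.0221  0.1454] F [-0.1  0.1 -0.1] Tq [-0.086  0.06   0.03 ] w 0.0657
```

Call:
{"method": "servo_tool", "body": {"motion": [[[0, 2, 0], [0, 0, -7], 0.3], [[0, 2.5, 0], [0, 0, -14], 0.3], [[0, 2.5, 0], [-0.5, 0, -17], 0.3], [[0, 2.5, 0], [-0.5, 0, -17], 0.3]]}}

```text
t: 19.15
tool_pos: [0.5294, -0.0236, 0.1444]
ee_rot: [-2.489, -1.911, 0.008]
force: [-0.1, 0.3, 0.3]
gripper_width: 0.0659
```

Call:
{"method": "servo_tool", "body": {"motion": [[[0, 0, 30], [0, 0, 0], 0.3], [[0, 0, 60], [0, 0, 0], 0.3], [[0, 0, 85], [0, 0, 0], 0.3], [[0, 0, 98], [0, 0, 0], 0.3], [[0, 0, 99], [0, 0, 0], 0.3]]}}

```text
t: 19.57
tool_pos: [0.5269, -0.024, 0.0428]
ee_rot: [-2.489, -1.908, 0.015]
force: [-0.9, -0.3, 0.0]
gripper_width: 0.0659
```

```bash
python3 -c "
from h import *
rep(.5302,-.0236,.046,76.9-92)"
```

```text
shift [ 1.2  3.  -3.2] turn [-0.6  0.2  0. ] [  -0.4   -0.9 -180. ] | jaw az now -15.1 j7 0.12
t 19.57 [ 0.5269 -0.024   0.0428] F [-0.9 -0.3  0. ] Tq [-0.093  0.113 -0.019] w 0.0659
```

Call:
{"method": "servo_tool", "body": {"motion": [[[1, 3, -3], [0, 0, 0], 0.4], [[1, 3, -3], [0, 0, 0], 0.6], [[1, 3, -3], [0, 0, 0], 1], [[1, 3, -3], [0, 0, 0], 1], [[1, 3, -3], [0, 0, 0], 1]]}}

```text
t: 19.98
tool_pos: [0.5306, -0.0236, 0.0465]
ee_rot: [-2.489, -1.908, 0.013]
force: [0.5, 0.6, -0.0]
gripper_width: 0.0361
```

Call:
{"method": "servo_tool", "body": {"motion": [[[0, 0, 0], [0, 0, 0], 1], [[0, 0, 0], [0, 0, 0], 1], [[0, 0, 0], [0, 0, 0], 1], [[0, 0, 0], [0, 0, 0], 1], [[0, 0, 0], [0, 0, 0], 1]]}}

```text
t: 20.4
tool_pos: [0.53, -0.0232, 0.0467]
ee_rot: [-2.488, -1.907, 0.014]
force: [-6.4, 3.4, 10.8]
gripper_width: 0.0157
```

```bash
python3 -c "
from h import *
feel(6);rep(.5302,-.0236,.046,76.9-60)"
```

```text
side plate 0 None None loaf -74.7 65.6 stop -94.3 -76.2
top plate 22 77.6 82.7 loaf -93.0 45.5 stop -92.9 -77.2
t 20.70 knob deg 92.0 Tz 0.009 +- 0.008 F [-7.   2.5 10.3]
shift [-0.3  0.3  0.7] turn [ -0.6  -0.  -32. ] [ -0.    0.8 148. ] | jaw az now -15.1 j7 0.11
t 20.70 [ 0.53   -0.0232  0.0467] F [-7.8  2.4 10. ] Tq [0.319 1.213 0.033] w 0.0156
```

Call:
{"method": "servo_tool", "body": {"motion": [[[0, 0, -1], [0, 0, -5], 1], [[0, 0, -2], [0, 0, -11], 1], [[0, 0, -2], [0, 0, -17], 1], [[0, 0, -2], [0, 0, -23], 1], [[0, 0, -2], [0, 0, -28], 1]]}}

```text
t: 21.12
tool_pos: [0.5297, -0.0232, 0.0475]
ee_rot: [-1.945, -2.457, 0.012]
force: [9.0, -0.8, -33.7]
gripper_width: 0.0157
```

```bash
python3 -c "
from h import *
feel(2);rep(.5302,-.0236,.046,76.9-60)"
```

```text
side plate 19 84.0 88.5 loaf -74.7 65.2 stop -94.5 -76.5
top plate 29 85.4 90.1 loaf -93.3 71.4 stop -92.3 -77.5
t 21.22 knob deg 63.7 Tz 0.017 +- 0.016 F [  9.8  -0.1 -35.9]
shift [-0.5  0.5  1.4] turn [-0.6 -0.1 -3.7] [ -0.2   1.  176.3] | jaw az now 13.2 j7 0.51
t 21.22 [ 0.5296 -0.0232  0.0474] F [  9.8   0.  -34.5] Tq [-0.032 -2.865 -0.004] w 0.0158
```

Call:
{"method": "servo_tool", "body": {"motion": [[[0, 0, 0.8], [0, 0, -2], 1], [[0, 0, 0.8], [0, 0, -3.9], 1], [[0, 0, 0.8], [0, 0, -3.9], 1]]}}

```text
t: 21.47
tool_pos: [0.5299, -0.0232, 0.047]
ee_rot: [-1.859, -2.522, 0.011]
force: [-1.9, -0.3, 5.4]
gripper_width: 0.0158
```

```bash
python3 -c "
from h import *
feel(2);rep(.5302,-.0236,.046,76.9-60)"
```

```text
side plate 21 85.4 88.8 loaf -74.9 64.5 stop -94.2 -76.2
top plate 34 86.6 91.1 loaf -93.2 71.3 stop -92.8 -77.1
t 21.57 knob deg 59.8 Tz 0.020 +- 0.009 F [-2.2 -0.1  5.6]
shift [-0.5  0.3  1. ] turn [-0.6 -0.1  0.2] [   0.2   -0.9 -179.8] | jaw az now 17.1 j7 0.57
t 21.57 [ 0.5298 -0.0232  0.047 ] F [-2.3 -0.3  5.5] Tq [ 0.121 -0.097  0.008] w 0.0158
```

Call:
{"method": "servo_tool", "body": {"motion": [[[0, 0, 0], [0, 0, 0], 0.9], [[0, 0, 0], [0, 0, 0], 0.7], [[0, 0, 0], [0, 0, 0], 0.5], [[0, 0, 0], [0, 0, 0], 0.3], [[0, 0, 0], [0, 0, 0], 0.3]]}}

```text
t: 21.98
tool_pos: [0.5299, -0.0232, 0.047]
ee_rot: [-1.862, -2.52, 0.011]
force: [-0.0, 0.3, 0.1]
gripper_width: 0.0391
```

Call:
{"method": "servo_tool", "body": {"motion": [[[0, 0, 0], [0, 0, 0], 0.3], [[0, 0, -25], [0, 0, 0], 0.3], [[0, 0, -60], [0, 0, 0], 0.3], [[0, 0, -95], [0, 0, 0], 0.3], [[0, 0, -100], [0, 0, 0], 0.3]]}}

```text
t: 22.4
tool_pos: [0.5333, -0.0237, 0.1517]
ee_rot: [-1.865, -2.522, 0.004]
force: [0.5, 0.4, 0.5]
gripper_width: 0.0654
```

Run:
```python
from h import *
knobrect();rep(.5021,-.1425,.145,77.1)
```

```text
top few
side 163 [ 0.5279 -0.0262  0.0161  0.0532] knob deg 64.3
side plate 20 85.3 89.3 loaf -74.6 64.9 stop -94.4 -76.1
shift [-105.6  -63.7    3.5] turn [ -0.3  -0.4 -60. ] [ -0.4   0.3 120. ] | jaw az now 17.1 j7 0.45
t 22.50 [ 0.532  -0.0228  0.1483] F [ 0.1  1.  -0.4] Tq [-0.037 -0.004  0.006] w 0.0655
```

Call:
{"method": "servo_tool", "body": {"motion": [[[-21, -13, 3], [0, 0, -7], 0.3], [[-42, -26, 3], [0, 0, -14], 0.3], [[-63, -38, 3], [0, 0, -21], 0.3], [[-84, -51, 3], [0, 0, -28], 0.3], [[-105, -64, 3], [0, 0, -35], 0.3]]}}

```text
t: 22.92
tool_pos: [0.5005, -0.1427, 0.144]
ee_rot: [-1.007, -2.966, 0.004]
force: [0.9, 0.1, 0.0]
gripper_width: 0.0664
```

Call:
{"method": "servo_tool", "body": {"motion": [[[0, 0, 0], [0, 0, -7], 0.3], [[0, 0, 0], [0, 0, -14], 0.3], [[0, 0, 0], [0, 0, -21], 0.3], [[0, 0, 0], [0, 0, -25], 0.3], [[0, 0, 0], [0, 0, -25], 0.3]]}}

```text
t: 23.33
tool_pos: [0.4996, -0.1426, 0.1426]
ee_rot: [-0.336, -3.112, 0.0]
force: [0.3, -0.4, 0.3]
gripper_width: 0.0656
```

Run:
```python
from h import *
knobrect();rep(.5021,-.1425,.045,77.1)
p,d=imaging.snapshot("top");q,_=imaging.snapshot("side")
a=cv2.resize(p[150:290,285:445,::-1],None,fx=2.5,fy=2.5);b=cv2.resize(q[190:350,265:425,::-1],None,fx=2.5,fy=2.5)
cv2.imwrite("pics/c5.png",np.hstack([cv2.resize(a,(400,350)),cv2.resize(b,(350,350))]))
```

```text
top 159 [ 0.5305 -0.0235  0.0161  0.0549] knob deg 60.3
top plate 74 86.1 89.8 loaf -72.5 74.6 stop -92.4 -76.2
side 146 [ 0.528  -0.0254  0.0157  0.0511] knob deg 63.6
side plate 1 None None loaf -75.1 63.0 stop -94.1 -76.9
shift [-3.3  0.8 98. ] turn [-0.1 -0.6  0.2] [   1.    -0.2 -179.8] | jaw az now 77.3 j7 1.66
t 23.43 [ 0.4998 -0.1427  0.143 ] F [0.  0.9 0.1] Tq [-0.028  0.04  -0.007] w 0.0660
```

View pics/c5.png

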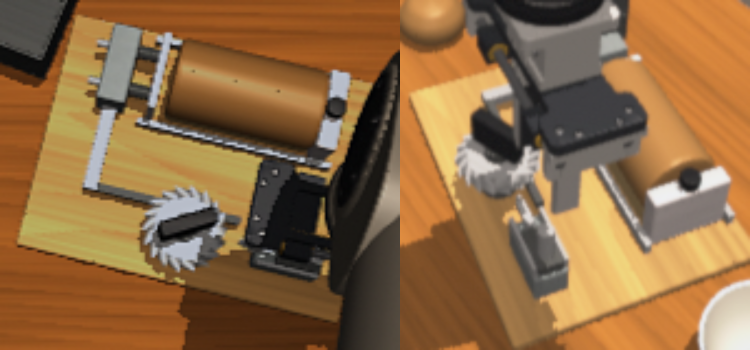

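Left: the plate at about (160,75) stands clear of the loaf, whose back edge is at about (178,75). The loaf rests on the stop and the knob is at 60°. The plate face moved back about 9.6 mm from contact. Now I'll push the release home.

Call:
{"method": "servo_tool", "body": {"motion": [[[-3, 1, 20], [0, 0, 0], 0.3], [[-3, 1, 50], [0, 0, 0], 0.3], [[-3, 1, 78], [0, 0, 0], 0.3], [[-3, 1, 94], [0, 0, 0], 0.3], [[-3, 1, 96], [0, 0, 0], 0.3]]}}

```text
t: 23.95
tool_pos: [0.5003, -0.1418, 0.0445]
ee_rot: [-0.347, -3.107, 0.002]
force: [0.3, 0.1, -0.0]
gripper_width: 0.0658
```

```bash
python3 -c "
from h import *
rep(.5026,-.1425,.047,77.1)"
```

```text
shift [-2.4 -0.2 -2.5] turn [-0.2 -0.9  0.2] [   1.3   -0.3 -179.8] | jaw az now 77.3 j7 1.76
t 23.95 [ 0.5003 -0.1418  0.0445] F [ 0.3  0.1 -0. ] Tq [-0.048 -0.008  0.028] w 0.0658
```

Call:
{"method": "servo_tool", "body": {"motion": [[[-2, 0, -2], [0, 0, 0], 0.4], [[-2, 0, -2], [0, 0, 0], 0.6], [[-2, 0, -2], [0, 0, 0], 1], [[-2, 0, -2], [0, 0, 0], 1], [[-2, 0, -2], [0, 0, 0], 1]]}}

```text
t: 24.37
tool_pos: [0.5028, -0.1422, 0.0473]
ee_rot: [-0.347, -3.109, 0.001]
force: [0.8, -0.2, 0.1]
gripper_width: 0.0359
```

Call:
{"method": "servo_tool", "body": {"motion": [[[0, 0, 0], [0, 0, 0], 1], [[0, 0, 0], [0, 0, 0], 1], [[0, 0, 0], [0, 0, 0], 1], [[0, 0, 0], [0, 0, 0], 1], [[0, 0, 0], [0, 0, 0], 1]]}}

```text
t: 24.78
tool_pos: [0.503, -0.1423, 0.0475]
ee_rot: [-0.347, -3.109, 0.001]
force: [-0.4, -0.3, 5.7]
gripper_width: 0.0153
```

Call:
{"method": "servo_tool", "body": {"motion": [[[0, 3, 0], [0, 0, 0], 1], [[0, 6, 0], [0, 0, 0], 1], [[0, 9, 0], [0, 0, 0], 1], [[0, 12, 0], [0, 0, 0], 1], [[0, 15, 0], [0, 0, 0], 1]]}}

```text
t: 25.2
tool_pos: [0.5061, -0.1285, 0.0476]
ee_rot: [-0.348, -3.109, 0.003]
force: [-1.7, -5.7, 4.1]
gripper_width: 0.015
```

Call:
{"method": "servo_tool", "body": {"motion": [[[0, 1.2, 0], [0, 0, 0], 1], [[0, 2.4, 0], [0, 0, 0], 1], [[0, 2.4, 0], [0, 0, 0], 1]]}}

```text
t: 25.45
tool_pos: [0.5065, -0.1268, 0.0476]
ee_rot: [-0.349, -3.109, 0.004]
force: [-1.9, -4.7, 2.3]
gripper_width: 0.0149
```

```bash
python3 -c "
from h import *
rep(.5058,-.1267,.047,77.1);s=ctrl.sense();print((s['tool_pos'][:2]-[.5058,-.1267])@by*1000,s['force'][:2]@by)"
```

```text
shift [ 0.7 -0.   0.6] turn [-0.2 -0.7  0.1] [   1.2   -0.4 -179.9] | jaw az now 77.2 j7 1.73
t 25.45 [ 0.5065 -0.1268  0.0476] F [-1.9 -4.7  2.3] Tq [-1.039  0.338  0.038] w 0.0149
0.02946332832458316 -5.034115477193944
```

Call:
{"method": "servo_tool", "body": {"motion": [[[0, 1.5, 0], [0, 0, 0], 1], [[0, 2.5, 0], [0, 0, 0], 1], [[0, 2.5, 0], [0, 0, 0], 1]]}}

```text
t: 25.7
tool_pos: [0.5066, -0.1265, 0.0476]
ee_rot: [-0.352, -3.108, 0.008]
force: [-2.5, -12.0, 2.6]
gripper_width: 0.0149
```

```bash
python3 -c "
from h import *
rep(.5058,-.1267,.047,77.1);s=ctrl.sense();print((s['tool_pos'][:2]-[.5058,-.1267])@by*1000,s['force'][:2]@by)"
```

```text
shift [ 0.7 -0.3  0.6] turn [-0.4 -0.7 -0. ] [ -1.1   0.6 180. ] | jaw az now 77.1 j7 1.72
t 25.70 [ 0.5066 -0.1265  0.0476] F [ -2.5 -12.    2.6] Tq [-3.044  0.691  0.07 ] w 0.0149
0.3293208647030665 -12.279897958003463
```

Home: 0.3 mm of movement while the force rose to 12 N. I'll let go, lift away and check.

Call:
{"method": "servo_tool", "body": {"motion": [[[0, 0, 0], [0, 0, 0], 0.9], [[0, 0, 0], [0, 0, 0], 0.7], [[0, 0, 0], [0, 0, 0], 0.5], [[0, 0, 0], [0, 0, 0], 0.3], [[0, 0, 0], [0, 0, 0], 0.3]]}}

```text
t: 26.12
tool_pos: [0.5066, -0.1263, 0.0475]
ee_rot: [-0.351, -3.108, 0.008]
force: [-0.1, -0.1, -0.4]
gripper_width: 0.0387
```

Call:
{"method": "servo_tool", "body": {"motion": [[[0, 0, 0], [0, 0, 0], 0.3], [[0, 0, -30], [0, 0, 0], 0.3], [[0, 0, -65], [0, 0, 0], 0.3], [[0, 0, -100], [0, 0, 0], 0.3], [[0, 0, -130], [0, 0, 0], 0.3]]}}

```text
t: 26.53
tool_pos: [0.5084, -0.1261, 0.1796]
ee_rot: [-0.352, -3.109, 0.008]
force: [1.8, 0.4, -0.1]
gripper_width: 0.0655
```

Call:
{"method": "servo_tool", "body": {"motion": [[[20, -20, -10], [0, 0, 0], 0.3], [[40, -45, -20], [0, 0, 0], 0.3], [[40, -80, -20], [0, 0, 0], 0.3], [[40, -115, -20], [0, 0, 0], 0.3], [[40, -130, -20], [0, 0, 0], 0.3]]}}

```text
t: 26.95
tool_pos: [0.4391, -0.2473, 0.2017]
ee_rot: [-0.356, -3.11, 0.008]
force: [-0.3, 0.4, 0.2]
gripper_width: 0.0657
```

Run:
```python
from h import *
knobrect();rep()
for n in("top","side"):
    p,d=imaging.snapshot(n);C=cloud(n,d).reshape(-1,3);rel=C[:,:2]-O;X=rel@bx*1000;Y=rel@by*1000
    m=(abs(X+75)<12)&(Y<-60)&(Y>-115)&(abs(C[:,2]-.092)<.004)
    f=np.load(f"pics/{n}0.npz");C0=cloud(n,f["d"]).reshape(-1,3);r=C0[:,:2]-O;X0=r@bx*1000;Y0=r@by*1000
    m0=(abs(X0+75)<12)&(Y0<-60)&(Y0>-115)&(abs(C0[:,2]-.092)<.004);print(n,"post",m.sum(),Y[m].mean() if m.any() else None,"start",Y0[m0].mean())
    cv2.imwrite(f"pics/{n}6.png",p[:,:,::-1])
a,b=cv2.imread("pics/top6.png"),cv2.imread("pics/side6.png")
cv2.imwrite("pics/c6.png",np.hstack([cv2.resize(a[100:300,220:520],(450,300)),cv2.resize(b[130:350,240:480],(327,300))]))
```

```text
top 159 [ 0.5307 -0.0235  0.0162  0.0546] knob deg 60.3
top plate 73 86.2 89.6 loaf -72.3 74.6 stop -91.9 -76.0
side 46 [ 0.5224 -0.0251  0.0092  0.0472] knob deg 72.0
side plate 0 None None loaf -75.7 7.1 stop -94.6 -76.6
shift [-38.7 237.9 128.1] turn [-0.4 -0.7 -0.3] [ -1.1   0.6 179.7] | jaw az now 76.8 j7 1.83
t 27.05 [ 0.4395 -0.2465  0.2012] F [0.6 1.5 0.5] Tq [ 0.019 -0.039  0.021] w 0.0659
top post 34 -75.59511758303111 start -75.36619388457314
side post 0 None start -76.49687121773503
```

View pics/c6.png

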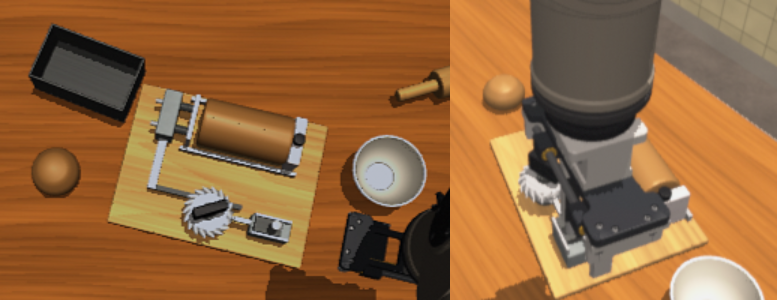

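The top view shows the post home at about (275,227), the plate clear of the loaf at about (197,115), the loaf on the stop, and the tin, bun and bowl in place. Handing in.

```bash
python3 -c "
from cell import ctrl
print(ctrl.hand_in())"
```

```text
the job is handed in; nothing more can be done
None
```

The job is done and handed in at about 27 s of robot time; no verdict was reported.

- **Winding:** I wound the knob to the sixth catch (about 120°). The torque felt there puts the hands-off push at about 12–13.5 N, and about 15 N at the peak. The loaf touched the stop.
- **Release and back-off:** I drew the release 16.2 mm, to its end stop. The knob sprang back to about 92°, and I turned it on to 60°. In the top view the plate now stands about 9.6 mm clear of the loaf.
- **Release home:** I pushed the release in until the force rose to 12 N. The post is within 0.3 mm of where it started. The last top view shows the plate clear of the loaf, with the tin, bun and bowl where they were.

Checks that failed or disagreed:
- **Fingertip height:** The camera showed the real fingertips about 22–25 mm higher than the reported tool point. My first grip on the post therefore closed on top of it, pressing with about 9–12 N. The post did not move, and I gripped again lower down.
- **Knob angle:** With hands off, both cameras read the knob at about 116°, not the expected 120°. It held steady for several seconds, so I took the pawl as seated.
- **Force while backing off:** When I raised the gripped knob slightly, the wrist force reached 34–36 N for a moment. I eased it off at once. This was through the fingertips only, and below the 120 N wrist limit.

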